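# Reset the bleed valve of a vacuum regulator and lock it

## Task

The valve on the square vacuum regulator has drifted. Swing the lever of its lock ring round to the loose end, turn the knob until its pointer lines up with the raised index block at the front of the scale, then swing the lever back to the tight end so that the setting is locked. Turn the knob only while the ring is loose, and leave the round regulator untouched.

Things in the scene. Friction and masses are not known exactly. Their poses are not given: they have to be found in the camera images.
- lock_ring (a joint): Lock ring of the square regulator (grey housing 130x130x56 mm fixed to the bench, round scale plate on top), on the valve's vertical axis, rad: 0 = tight stop, 1.2 = loose stop, growing counterclockwise from above. Starts tight (below 0.05), stays where left; about 2 N at the pin turns it. Clamping is not simulated: the tight ring does not block the knob.
- lever_pin (a point): Upright black round pin, 12 mm diameter, on the end of the lock ring's steel lever, 80 mm from the valve's axis; grip or push it from above. The point is on the pin's axis, 110 mm above the bench; pin top 128 mm, lever top 74 mm. Seen from above the pin stands 55 degrees counterclockwise from the index block when tight, and 124 degrees when loose.
- adjuster (a joint): Adjuster knob of the square regulator, on the same vertical axis above the ring, rad. 0 = pointer exactly at the raised index block at the front (robot side) of the scale; grows counterclockwise from above. Starts between -1.2 and -0.6; range -1.5 to 0.5. It stays where it is left; about 0.05 N m turns it.
- knob_grip (a point): Grip of the adjuster knob, on the valve's axis 110 mm above the bench. An upright black bar 12 mm thick, 44 mm long, from 84 to 128 mm height, on a 42 mm disc. The frame turns with the knob: bar along x, white-tipped pointer along -x reaching 43 mm from the axis, z up; grip across y. Index block: 7 mm wide, 47 to 57 mm from the axis, top at 70 mm.
- round_unit: The other regulator, to be left alone: round grey housing 136 mm diameter, 56 mm high, fixed, with an identical scale, lever and knob (tops at 128 mm). Origin on the bench on its valve's axis. The two stand side by side, either one at the left.

How it is judged:
By the outcome, as a careful person would: the job done as asked, in the order asked, and still so for the second after the job is handed in, with the robot touching nothing.
It also fails if it takes over 64 s, if anything falls off the work surface, if the arm or the gripper's body presses on something with over 40 N, if the wrist force passes 120 N, or if a joint passes its speed limit or range.

## Robot

A 6-joint arm with a two-finger parallel gripper is mounted at the origin on a cart in front of the work surface, level with it; the furniture and walls round the work are solid. World frame = base frame: x ahead of the robot, y to its left, z up, the work surface at z = 0. Lengths are in m, angles in rad, forces in N, time in s.
With the tool pointing down it reaches from about 0.275 to 0.825 m from the base axis. Payload 5.2 kg.
Tool frame: the origin (TCP) lies at the very end of the fingers, on their centre line; the grasp point (between the pads) lies 19 mm behind it; z points along the fingers, y is the direction in which the jaws open and shut (so a half turn about z gives the same grasp; the last joint's range is limited). The gripper opens to 93 mm and grips with 3 to 60 N. Pads are 15 mm wide; open, the fingers measure 128 mm over their backs; the gripper's body (75 mm by 188 mm) begins 65 mm behind the grasp point.
Start: joints at [-1.41, 0.259, 1.535, -0, 1.348, -0.203], TCP at [0.196, -0.514, 0.219] pointing down, gripper open.
Joint ranges: [-3.14, 3.14], [-0.91, 2.08], [0.19, 2.58], [-1.22, 4.36], [0.22, 2.71], [-3.12, 3.12]. Speed limits (rad/s): [2.57, 2.57, 3.14, 3.14, 3.14, 3.14].

## Interface

Orientations are given as a 3x3 rotation matrix whose columns are the frame's x, y, z axes.
In Python, from plant import arm gives the robot as it stands.
- The arm moves only by the shell command python3 -m inch 'ROWS'. ROWS is text: rows parted by semicolons, each of 7 numbers parted by spaces: the finger opening in cm, from 0 to 9.3, then the shift along the world's x, y, z in cm, then the turn, a rotation vector about the world's x, y, z in degrees. A call has exactly 8 rows; each row is the pose to reach, as a shift and turn from the pose measured when the call began; what a row does not reach only later rows make up. A row lasts 1/10 s, in which the tool goes at most 50 mm and 8.59 degrees, less where a joint would pass 70% of its speed; a pose out of reach is approached as far as the arm can. A call with a gripper value outside its range is refused whole. The fingers move at their own pace and stop on an object; the grip force is fixed at half the most. Time passes only in rows, so rows that repeat a pose let the fingers close, or fill a call up. It gives the time, the measured TCP pose, the force and the opening at its end, in the units of the state.
- arm.sense(): the state, without advancing time (a new reading comes with each control period).
- arm.camera(name): name is "scene" or "top" or "wrist"; returns the picture (480x640x3 uint8, blue, green, red); there is no depth.
- arm.camera_model(name): a dict with "fovy" (degrees; the focal length in pixels is half the picture's height over the tangent of half this angle, whatever the lens; pixels are square), "cx", "cy" (the principal point, pixels), "R" (3x3) and "t" (3): a world point X has camera coordinates R X + t; the wrist camera has in their place "hand_eye" (4x4, takes a point from camera to tool coordinates, whose origin is the TCP and whose axes are the flange's). Camera axes: x right, y down, z forward; pixel columns grow to the right and rows downward; lengths in m; the calibration is good to about 2 mm. The wrist camera is an equidistant fisheye: a pixel r from the principal point sees the ray r / f radians off the axis. A picture is of the moment at which its call begins: read the wrist's pose just before it. camera_model takes no time and is no camera call.
- arm.sign_off(): hands the job in, once; it reports no verdict.
The state is a dict: "t": time; "joint_pos": joint angles; "joint_velocities": joint speeds; "joint_torque": joint torques, N m; "tool_pos": TCP position; "ee_rot": TCP orientation; "force": force on the tool from outside, world axes, zero at the start; "moment": the same for the moment, N m; "grip_width": finger opening in m.
Only numpy, scipy, OpenCV 4.12 (cv2) and the standard library are available. Lean on these libraries where they do the work, as an engineer would, in place of code of your own. Each camera call takes 0.05 s, during which the arm holds its last target.

## Working session

There is one attempt and no reset: what is moved stays moved. The work goes in short steps, Python scripts to look and compute and a shell command to move; the robot and the scene stay as the last step left them, time stands still between calls to the robot, and variables do not carry over. Pictures are saved under pics/ and viewed, and the job is handed in when it is done.

```bash
mkdir -p pics; ls
python3 - <<'E'
from plant import arm
import cv2,numpy as np
s=arm.sense();print(s['t'],s['tool_pos'],s['ee_rot'],s['grip_width'],s['force'])
for n in('scene','top','wrist'):
    cv2.imwrite(f'pics/{n}0.png',arm.camera(n)); print(n,arm.camera_model(n))
E
```

```text
pics
0.0 [ 0.19564657 -0.51345271  0.21781981] [[ 9.34551747e-01  3.55827159e-01 -2.55959088e-04]
 [ 3.55827033e-01 -9.34550133e-01  1.78076697e-03]
 [ 3.94438653e-04 -1.75529605e-03 -9.99998382e-01]] 0.09296814229757167 [-0.01578908 -0.69521741 -0.09199636]
scene {'fovy': 50.00718840428817, 'cx': 324.6413992057229, 'cy': 243.1841236784596, 'R': array([[-0.83766095, -0.54586092, -0.01897311],
       [-0.26361554,  0.43447135, -0.86124416],
       [ 0.4783628 , -0.71642899, -0.50783711]]), 't': array([0.38237157, 0.22646093, 0.65409914])}
top {'fovy': 51.285549527441, 'cx': 320.8749071163566, 'cy': 240.53948645498897, 'R': array([[ 0.02680629, -0.99953161,  0.01476394],
       [-0.99496941, -0.02810425, -0.09615623],
       [ 0.09652612, -0.01211208, -0.99525675]]), 't': array([-0.04612867,  0.49825221,  0.89099976])}
wrist {'fovy': 65.70646984690485, 'cx': 320.02624498297536, 'cy': 237.1364618468121, 'hand_eye': array([[ 2.50895471e-04, -9.70454321e-01, -2.41284786e-01,
         6.66045955e-02],
       [ 9.99999561e-01,  4.61424254e-04, -8.16030728e-04,
        -3.15618253e-04],
       [ 9.03255198e-04, -2.41284476e-01,  9.70454010e-01,
        -1.66505744e-01],
       [ 0.00000000e+00,  0.00000000e+00,  0.00000000e+00,
         1.00000000e+00]])}
```

View pics/top0.png

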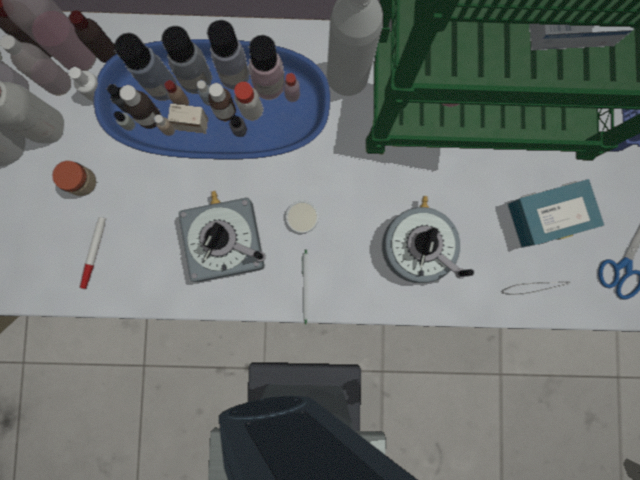

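View pics/scene0.png

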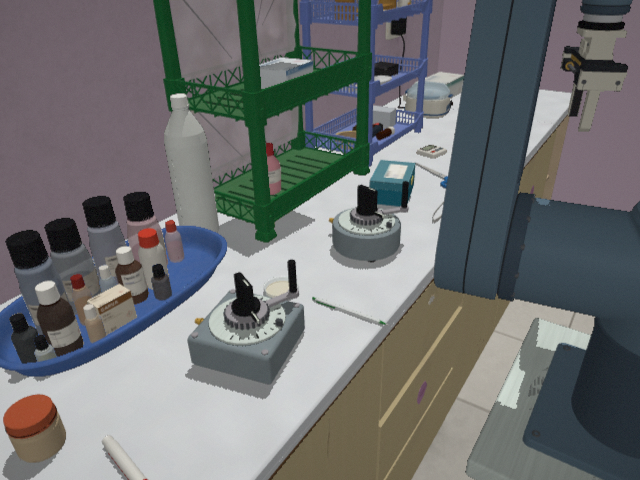

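Run:
```python
import cv2
a=cv2.imread('pics/top0.png')[180:295,165:280]
cv2.imwrite('pics/z1.png',cv2.resize(a,(600,600),interpolation=cv2.INTER_CUBIC))
a=cv2.imread('pics/scene0.png')[250:390,170:330]
cv2.imwrite('pics/z2.png',cv2.resize(a,(640,560),interpolation=cv2.INTER_CUBIC))
```

```text
(no output)
```

View pics/z1.png

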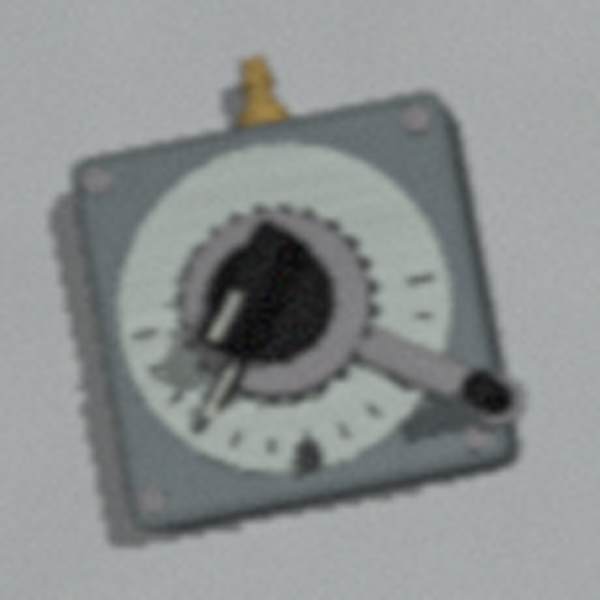

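View pics/z2.png

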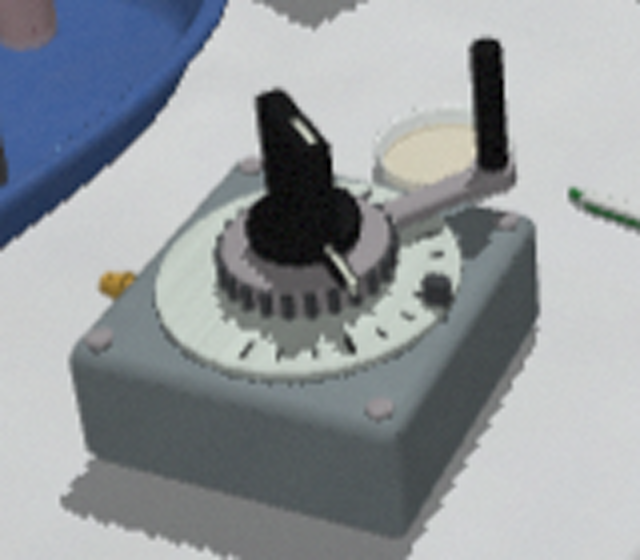

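```bash
cat > h.py <<'E'
import numpy as np
from plant import arm
def proj(n,X):
    m=arm.camera_model(n);c=m['R']@np.asarray(X,float)+m['t'];f=240/np.tan(np.radians(m['fovy']/2))
    return np.array([m['cx']+f*c[0]/c[2],m['cy']+f*c[1]/c[2]])
def ray(n,p,z):
    m=arm.camera_model(n);f=240/np.tan(np.radians(m['fovy']/2))
    d=m['R'].T@np.array([(p[0]-m['cx'])/f,(p[1]-m['cy'])/f,1]);o=-m['R'].T@m['t']
    return o+d*(z-o[2])/d[2]
E
python3 - <<'E'
from h import *
from scipy.optimize import least_squares
T=lambda u,v:(165+(u+.5)*115/600-.5,180+(v+.5)*115/600-.5)
S=lambda u,v:(170+(u+.5)/4-.5,250+(v+.5)/4-.5)
top=[(97,181),(415,117),(478,438),(152,500)]; sc=[(98,340),(250,165),(508,222),(378,408)]
# screw order top: far-left, far-right, near-right, near-left
def model(p):
    x,y,a,h,pa=p
    # a: yaw of the unit; front=-x
    R=lambda u,v:(x+np.cos(a)*u-np.sin(a)*v,y+np.sin(a)*u+np.cos(a)*v)
    scr=[(*R(su*h,sv*h),.057) for su,sv in((1,1),(1,-1),(-1,-1),(-1,1))]
    idx=(*R(-.052,0),.07)
    pin=(*R(-.08*np.cos(pa),-.08*np.sin(pa)),.128)
    return scr,idx,pin
def res(p,full=False):
    scr,idx,pin=model(p);r=[]
    for i in range(4):
        r.append(proj('top',scr[i])-T(*top[i]))
    for i,j in((0,1),(1,2),(2,3),(3,0)):
        r.append(proj('scene',scr[i])-S(*sc[j]))
    r.append(proj('top',idx)-T(308,450)); r.append(proj('scene',idx)-S(438,283))
    r.append(proj('top',pin)-T(487,388)); r.append(proj('scene',pin)-S(486,44))
    return np.array(r) if full else np.ravel(r)
print(ray('top',T(270,300),.07))
best=None
for a0 in(.2,-.2):
    q=least_squares(res,[.45,.15,a0,.055,np.radians(55)]);print(q.x,np.degrees(q.x[[2,4]]),q.cost)
print(np.round(res(q.x,True),1))
E
```

```text
[0.495785   0.14961139 0.07      ]
[ 0.49482176  0.14190055 -0.43539545  0.03887672  1.6188929 ] [-24.9463215   92.75573072] 4408.4594844412595
[ 0.4948217   0.14190064 -0.43539547  0.03887714  1.61889387] [-24.9463227   92.75578617] 4408.459483815938
[[ 29.6  -5.1]
 [  7.8  26.7]
 [-24.6   4.6]
 [ -1.6 -27.1]
 [-17.   21.1]
 [-34.7 -10.1]
 [ 21.3 -30.1]
 [ 41.8   6.5]
 [-16.9  -1.3]
 [-14.5   8.7]
 [  1.3   0.1]
 [  2.3  -1.8]]
```

```bash
cat > fit.py <<'E'
from h import *
from scipy.optimize import least_squares
T=lambda u,v:(165+(u+.5)*115/600-.5,180+(v+.5)*115/600-.5)
S=lambda u,v:(170+(u+.5)/4-.5,250+(v+.5)/4-.5)
top=[(97,181),(415,117),(478,438),(152,500)]; sc=[(98,340),(250,165),(508,222),(378,408)]
def model(p):
    x,y,a,h,pa=p
    R=lambda u,v:(x+np.cos(a)*u-np.sin(a)*v,y+np.sin(a)*u+np.cos(a)*v)
    scr=[(*R(su*h,sv*h),.057) for su,sv in((1,1),(1,-1),(-1,-1),(-1,1))]
    return scr,(*R(-.052,0),.07),(*R(-.08*np.cos(pa),-.08*np.sin(pa)),.128)
def res(p,full=False):
    scr,idx,pin=model(p);r=[]
    for i in range(4):
        r.append(proj('top',scr[i])-T(*top[i]));r.append(proj('scene',scr[i])-S(*sc[i]))
    r.append(proj('top',idx)-T(308,450)); r.append(proj('scene',idx)-S(438,283))
    r.append(proj('top',pin)-T(487,388)); r.append(proj('scene',pin)-S(486,44))
    return np.array(r) if full else np.ravel(r)
q=least_squares(res,[.48,.15,.2,.055,np.radians(55)])
E
python3 - <<'E'
from fit import *
print(q.x,np.degrees(q.x[[2,4]]),q.cost);print(np.round(res(q.x,True),1).tolist())
x,y,a=q.x[:3]; print('pin',model(q.x)[2])
# knob: pointer direction
def kp(r,z,k): 
    d=a+k+np.pi; return (x+r*np.cos(d),y+r*np.sin(d),z)
for k in (-.6,-.75,-.9,-1.05): 
    for r,z in((.043,.08),(.022,.128),(.022,.082)): 
        t=proj('top',kp(r,z,k));s=proj('scene',kp(r,z,k))
        print(k,r,z,np.round((t-[165,180])*600/115),np.round((s-[170,250])*4))
# direct pointer tip estimates
for z in (.072,.078,.084):
  for u in T(205,428),:
    P=ray('top',u,z); print('top tip',z,np.hypot(P[0]-x,P[1]-y),np.arctan2(P[1]-y,P[0]-x)-np.pi-a+0*2*np.pi)
  P=ray('scene',S(352,292),z); print('scene tip',z,np.hypot(P[0]-x,P[1]-y),np.arctan2(P[1]-y,P[0]-x)-np.pi-a)
E
```

```text
[0.4948016  0.1471761  0.22330029 0.05521895 0.97091515] [12.79416395 55.62934021] 5.093710368738575
[[-0.4, -0.3], [0.3, -0.7], [0.2, 0.1], [0.6, -0.3], [-0.4, -0.4], [0.1, -0.8], [-0.2, -0.0], [0.6, -0.1], [-0.6, 1.3], [-0.1, -1.4], [-1.8, -0.5], [-0.1, -0.4]]
pin (np.float64(0.4653821531305299), np.float64(0.07278190441671337), 0.128)
-0.6 0.043 0.08 [215. 418.] [362. 285.]
-0.6 0.022 0.128 [210. 347.] [320. 144.]
-0.6 0.022 0.082 [240. 359.] [332. 250.]
-0.75 0.043 0.08 [198. 409.] [345. 292.]
-0.75 0.022 0.128 [201. 342.] [311. 147.]
-0.75 0.022 0.082 [232. 354.] [324. 254.]
-0.9 0.043 0.08 [182. 397.] [327. 297.]
-0.9 0.022 0.128 [192. 336.] [302. 149.]
-0.9 0.022 0.082 [223. 348.] [315. 256.]
-1.05 0.043 0.08 [168. 384.] [308. 300.]
-1.05 0.022 0.128 [185. 328.] [292. 151.]
-1.05 0.022 0.082 [216. 341.] [305. 258.]
top tip 0.072 0.047378050181031056 -0.6927201901429434
scene tip 0.072 0.03407169444581648 -0.6087165357195221
top tip 0.078 0.04705681006445306 -0.6649250004052172
scene tip 0.078 0.0409952080870662 -0.6845222922499972
top tip 0.084 0.04677240763238589 -0.6367698041695113
scene tip 0.084 0.048085854370222114 -0.7382095479658493
```

```bash
python3 -m inch '4 27 58.6 0 0 0 47.6; 4 27 58.6 0 0 0 47.6; 4 27 58.6 0 0 0 47.6; 4 27 58.6 0 0 0 47.6; 4 27 58.6 0 0 0 47.6; 4 27 58.6 0 0 0 47.6; 4 27 58.6 0 0 0 47.6; 4 27 58.6 0 0 0 47.6'
```

```text
t: 0.95
tool_pos: [0.3633, -0.1487, 0.2183]
ee_rot: [[0.368, 0.93, -0.001], [0.93, -0.368, 0.001], [0.0, -0.001, -1.0]]
force: [0.4, -0.1, 0.5]
grip_width: 0.0406
```

```bash
python3 -m inch '4 10.2 22.1 -1.8 0 0 0; 4 10.2 22.1 -1.8 0 0 0; 4 10.2 22.1 -1.8 0 0 0; 4 10.2 22.1 -1.8 0 0 0; 4 10.2 22.1 -1.8 0 0 0; 4 10.2 22.1 -1.8 0 0 0; 4 10.2 22.1 -1.8 0 0 0; 4 10.2 22.1 -1.8 0 0 0'
python3 - <<'E'
from plant import arm
import cv2
s=arm.sense();print(s['t'],s['tool_pos'],s['joint_pos'],s['force'])
cv2.imwrite('pics/w1.png',arm.camera('wrist'))
import numpy as np; np.savez('w1.npz',p=s['tool_pos'],R=s['ee_rot'])
E
```

```text
t: 1.75
tool_pos: [0.4647, 0.0714, 0.2002]
ee_rot: [[0.368, 0.93, -0.002], [0.93, -0.368, 0.0], [-0.001, -0.001, -1.0]]
force: [-0.2, -0.1, 0.3]
grip_width: 0.0401
1.75 [0.46472288 0.07140853 0.20015755] [-8.53371020e-02  1.29482395e-01  1.74450078e+00 -1.18024859e-04
  1.26913047e+00  2.91958714e-01] [-0.17216792 -0.10891625  0.30052729]
```

View pics/w1.png

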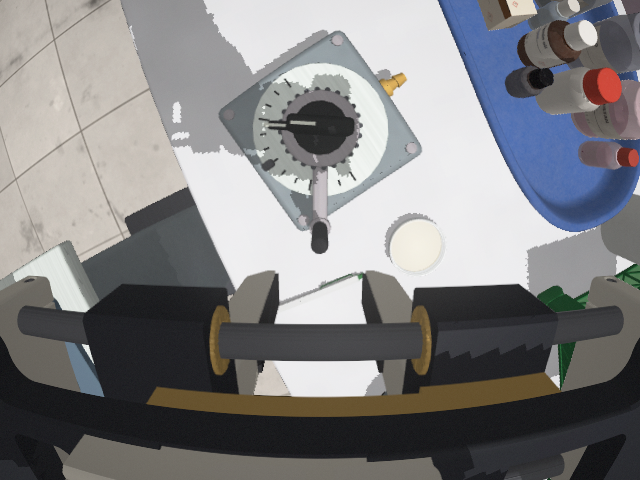

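Run:
```python
import cv2
a=cv2.imread('pics/w1.png')[20:260,205:445]
cv2.imwrite('pics/wz1.png',cv2.resize(a,(600,600),interpolation=cv2.INTER_CUBIC))
```

```text
(no output)
```

View pics/wz1.png

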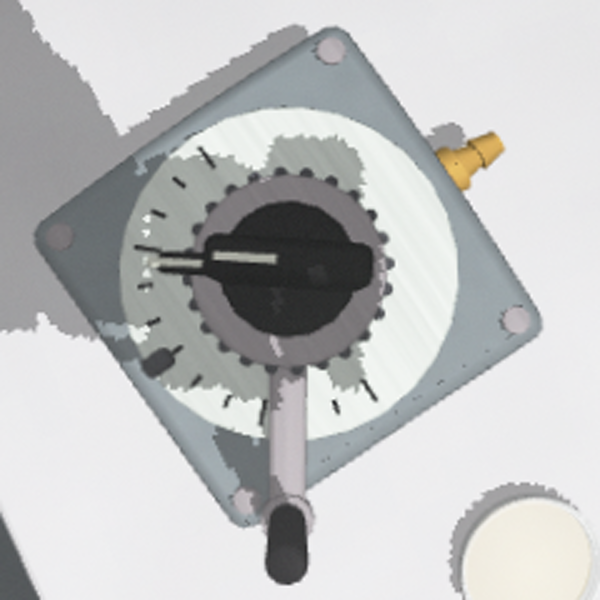

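```bash
cat >> h.py <<'E'
def wproj(X,p,R):
    m=arm.camera_model('wrist');H=m['hand_eye'];f=240/np.tan(np.radians(m['fovy']/2))
    c=H[:3,:3].T@(R.T@(np.asarray(X)-p)-H[:3,3])
    th=np.arctan2(np.hypot(c[0],c[1]),c[2]);u=c[:2]/np.hypot(c[0],c[1])
    return np.array([m['cx'],m['cy']])+f*th*u
def wray(px,p,R,z):
    m=arm.camera_model('wrist');H=m['hand_eye'];f=240/np.tan(np.radians(m['fovy']/2))
    d=np.asarray(px)-[m['cx'],m['cy']];r=np.hypot(*d);th=r/f
    v=np.r_[np.sin(th)*d/r,np.cos(th)];v=R@H[:3,:3]@v;o=R@H[:3,3]+p
    return o+v*(z-o[2])/v[2]
E
python3 - <<'E'
import fit
from fit import *
d=np.load('w1.npz');p,Rt=d['p'],d['R']
W=lambda u,v:np.array((205+(u+.5)/2.5-.5,20+(v+.5)/2.5-.5))
w=[(332,50),(516,320),(245,502),(60,237)]
def rw(q):
    scr,idx,pin=model(q)
    return np.array([wproj(scr[i],p,Rt)-W(*w[i]) for i in range(4)]+[wproj(idx,p,Rt)-W(158,360),wproj(pin,p,Rt)-W(287,570)])
qq=least_squares(lambda q:rw(q).ravel(),q.x);print(qq.x,np.degrees(qq.x[[2,4]]));print(rw(qq.x).round(1).tolist()); print(model(qq.x)[2])
qa=least_squares(lambda q:np.r_[rw(q).ravel()/1.3,res(q)],q.x);print('all',qa.x,np.degrees(qa.x[[2,4]]));print(rw(qa.x).round(1).tolist());print(model(qa.x)[2])
x,y,a=qq.x[:3]
for nm,u,z in(('tip',(150,262),.08),('slotL',(212,257),.128),('slotR',(278,260),.128),('bar near end',(208,255),.128),('bar far',(368,265),.128)):
    P=wray(W(*u),p,Rt,z);print(nm,P,np.hypot(P[0]-x,P[1]-y),np.arctan2(P[1]-y,P[0]-x)-np.pi-a)
A=wray(W(212,257),p,Rt,.128);B=wray(W(278,260),p,Rt,.128);print(np.arctan2(*(A-B)[1::-1])-np.pi-a)
E
```

```text
[0.49453444 0.14728801 0.22202802 0.05525137 0.96584536] [12.72126853 55.33886299]
[[0.3, 0.3], [0.5, 0.5], [0.6, -0.3], [-0.0, -0.3], [-1.3, 1.8], [0.0, -1.7]]
(np.float64(0.46464377630691645), np.float64(0.0730818936346483), 0.128)
all [0.49464683 0.14725775 0.22260212 0.05523207 0.96691049] [12.75416201 55.39989048]
[[0.4, 0.3], [0.6, 0.5], [0.8, -0.3], [0.1, -0.2], [-1.1, 1.8], [0.4, -1.8]]
(np.float64(0.46487784884664207), np.float64(0.07300273412424736), 0.128)
tip [0.45603939 0.16583033 0.08      ] 0.04272805625998073 -0.6709130125889792
slotL [0.47677712 0.15542605 0.128     ] 0.019533313039341183 -0.6517562300433636
slotR [0.49201807 0.14838472 0.128     ] 0.002744976388679199 -0.6330334872455475
bar near end [0.47602675 0.15629856 0.128     ] 0.020584569563213223 -0.675103948359247
bar far [0.51285155 0.13893067 0.128     ] 0.02013359207358295 -3.7916671000165905
-0.6548172153156554
```

```bash
python3 -m inch '2.6 0 .15 0 0 0 0; 2.6 0 .15 -2 0 0 0; 2.6 0 .15 -4 0 0 0; 2.6 0 .15 -6 0 0 0; 2.6 0 .15 -7.5 0 0 0; 2.6 0 .15 -9 0 0 0; 2.6 0 .15 -10.2 0 0 0; 2.6 0 .15 -10.2 0 0 0'
python3 - <<'E'
from plant import arm
import cv2
s=arm.sense();print(s['t'],s['tool_pos'],s['force'])
cv2.imwrite('pics/w2.png',arm.camera('wrist'))
E
```

```text
t: 2.6
tool_pos: [0.4635, 0.0715, 0.0971]
ee_rot: [[0.371, 0.928, -0.004], [0.928, -0.371, 0.0], [-0.001, -0.004, -1.0]]
force: [-0.6, -0.1, 0.2]
grip_width: 0.0262
2.6 [0.46351831 0.07145426 0.09713294] [-0.64062154 -0.14934221  0.17646316]
```

View pics/w2.png

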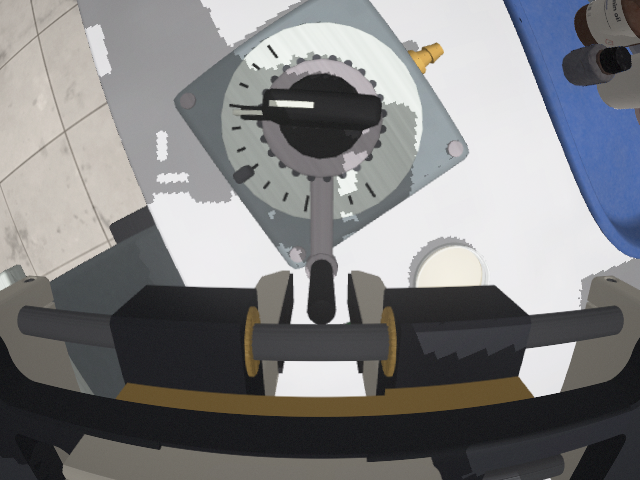

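```bash
cat > arc.py <<'E'
import sys,numpy as np
from plant import arm
C=np.array([.4946,.1473]);r=float(sys.argv[1]);p=arm.sense()['tool_pos'];d=p[:2]-C;a0=np.degrees(np.arctan2(d[1],d[0]))
print('phi0',a0,'r',np.hypot(*d),'ring',a0+112.26)
for t in map(float,sys.argv[2:]):
    t=np.radians(t-112.26);q=(C+r*np.array([np.cos(t),np.sin(t)])-p[:2])*100;print(round(np.degrees(t)+112.26,1),'turn',round(np.degrees(t)-a0,1),q.round(2))
E
python3 arc.py .0805 6 12 18 24 30 36 42 48 54 62 68.8 72
```

```text
phi0 -111.84550276966874 r 0.08159036624773193 ring 0.4144972303312642
6.0 turn 5.6 [ 0.78 -0.15]
12.0 turn 11.6 [ 1.6  -0.35]
18.0 turn 17.6 [ 2.44 -0.45]
24.0 turn 23.6 [ 3.28 -0.47]
30.0 turn 29.6 [ 4.12 -0.4 ]
36.0 turn 35.6 [ 4.95 -0.25]
42.0 turn 41.6 [ 5.75 -0.  ]
48.0 turn 47.6 [6.53 0.32]
54.0 turn 53.6 [7.27 0.73]
62.0 turn 61.6 [8.18 1.38]
68.8 turn 68.4 [8.88 2.04]
72.0 turn 71.6 [9.18 2.37]
```

```bash
python3 -m inch '1.6 0 0 0 0 0 0; 1.6 .78 -.15 0 0 0 5.6; 1.6 1.6 -.35 0 0 0 11.6; 1.6 2.44 -.45 0 0 0 17.6; 1.6 3.28 -.47 0 0 0 23.6; 1.6 4.12 -.40 0 0 0 29.6; 1.6 4.95 -.25 0 0 0 35.6; 1.6 5.75 0 0 0 0 41.6'; python3 arc.py .0805 48 54 60 66 70 71 72 73
```

```text
t: 3.45
tool_pos: [0.5217, 0.071, 0.0988]
ee_rot: [[-0.342, 0.94, -0.002], [0.94, 0.342, -0.002], [-0.001, -0.003, -1.0]]
force: [-2.5, -0.7, 0.6]
grip_width: 0.0162
phi0 -70.43188604947699 r 0.08098410886163226 ring 41.82811395052302
48.0 turn 6.2 [0.78 0.38]
54.0 turn 12.2 [1.52 0.78]
60.0 turn 18.2 [2.21 1.26]
66.0 turn 24.2 [2.85 1.81]
70.0 turn 28.2 [3.25 2.22]
71.0 turn 29.2 [3.34 2.32]
72.0 turn 30.2 [3.43 2.43]
73.0 turn 31.2 [3.52 2.54]
```

```bash
python3 -m inch '1.6 .78 .38 0 0 0 6.2; 1.6 1.52 .78 0 0 0 12.2; 1.6 2.21 1.26 0 0 0 18.2; 1.6 2.85 1.81 0 0 0 24.2; 1.6 3.25 2.22 0 0 0 28.2; 1.6 3.34 2.32 0 0 0 29.2; 1.6 3.43 2.43 0 0 0 30.2; 1.6 3.43 2.43 0 0 0 30.2'; python3 arc.py .0805 70
python3 - <<'E'
from plant import arm
import cv2
print(arm.sense()['force'])
cv2.imwrite('pics/w3.png',arm.camera('wrist'))
E
```

```text
t: 4.25
tool_pos: [0.5545, 0.0935, 0.0992]
ee_rot: [[-0.768, 0.64, -0.004], [0.64, 0.768, -0.006], [-0.001, -0.007, -1.0]]
force: [-5.6, -6.2, 2.5]
grip_width: 0.0161
phi0 -41.91789189119492 r 0.08051867273338152 ring 70.34210810880509
70.0 turn -0.3 [-0.03 -0.03]
[-5.59573045 -6.1671841   2.46676104]
```

View pics/w3.png

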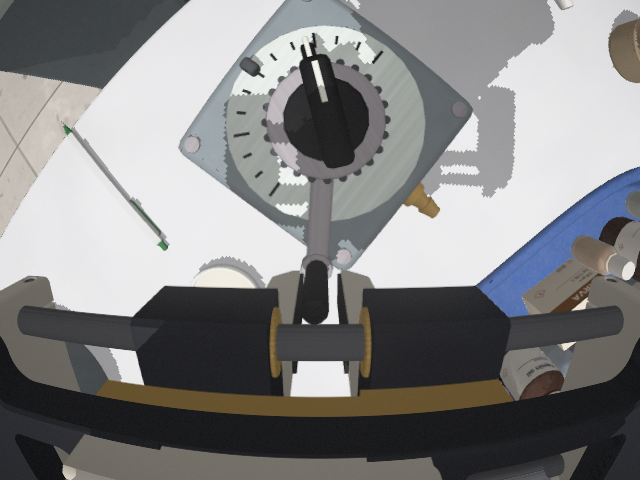

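```bash
python3 -m inch '1.7 -.08 -.08 0 0 0 0; 2 -.08 -.08 2 0 0 0; 2 -.08 -.08 4 0 0 0; 3 -.08 -.08 6 0 0 0; 4 -3 2.7 6.5 0 0 8; 4 -5.99 5.38 6.5 0 0 14.7; 4 -5.99 5.38 6.5 0 0 14.7; 4 -5.99 5.38 6.5 0 0 14.7'
python3 - <<'E'
from plant import arm
import cv2,numpy as np
s=arm.sense();print(s['force'],s['joint_pos'],s['tool_pos']);np.savez('w4.npz',p=s['tool_pos'],R=s['ee_rot'])
cv2.imwrite('pics/w4.png',arm.camera('wrist'))
cv2.imwrite('pics/top4.png',cv2.resize(arm.camera('top')[180:295,165:280],(600,600)))
E
```

```text
t: 5.1
tool_pos: [0.4948, 0.1478, 0.1652]
ee_rot: [[-0.905, 0.425, 0.0], [0.425, 0.905, -0.006], [-0.003, -0.006, -1.0]]
force: [0.3, 0.3, 0.2]
grip_width: 0.0401
[0.30604819 0.31360217 0.20069051] [ 0.07853591  0.24316595  1.69276925 -0.00671761  1.20600935 -1.05083744] [0.49480233 0.14777308 0.16521728]
```

View pics/w4.png

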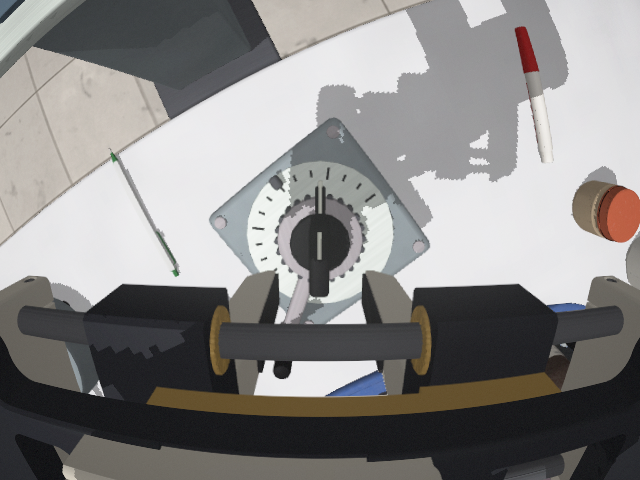

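```bash
python3 - <<'E'
from h import *
d=np.load('w4.npz')
for px in((282,370),(281,368)):
    P=wray(px,d['p'],d['R'],.128);v=P[:2]-[.4946,.1473];print(P,np.hypot(*v),np.degrees(np.arctan2(v[1],v[0]))+112.26+55-12.74+12.74)
E
python3 -m inch '3.6 0 -.05 -2 0 0 0; 3.2 0 -.05 -4 0 0 0; 3 0 -.05 -5.5 0 0 0; 3 0 -.05 -6.8 0 0 0; 3 0 -.05 -7.3 0 0 0; 0.9 0 -.05 -7.3 0 0 0; 0.5 0 -.05 -7.3 0 0 0; 0.5 0 -.05 -7.3 0 0 0'
```

```text
[0.55102637 0.0941568  0.128     ] 0.07751215424814463 123.97631136283621
[0.54933151 0.09430912 0.128     ] 0.07618117554387956 123.18572866194287
t: 6.0
tool_pos: [0.4964, 0.1461, 0.0925]
ee_rot: [[-0.904, 0.427, 0.001], [0.427, 0.904, -0.007], [-0.004, -0.006, -1.0]]
force: [0.6, -2.1, -0.7]
grip_width: 0.0117
```

```bash
python3 -m inch '0.5 0 0 0 0 0 0; 0.5 0 0 0 0 0 7; 0.5 0 0 0 0 0 14; 0.5 0 0 0 0 0 21; 0.5 0 0 0 0 0 28; 0.5 0 0 0 0 0 34; 0.5 0 0 0 0 0 38; 0.5 0 0 0 0 0 38'
python3 - <<'E'
from plant import arm
import cv2,numpy as np
s=arm.sense();print(s['force'],s['moment'],s['joint_pos']);R=s['ee_rot'];print(np.degrees(np.arctan2(R[1,1],R[0,1])));np.savez('w5.npz',p=s['tool_pos'],R=s['ee_rot'])
a=arm.camera('wrist');cv2.imwrite('pics/w5.png',a)
E
```

```text
t: 6.8
tool_pos: [0.4965, 0.1474, 0.0925]
ee_rot: [[-0.975, -0.221, 0.006], [-0.221, 0.975, -0.002], [-0.005, -0.004, -1.0]]
force: [1.4, 5.5, -5.0]
grip_width: 0.0117
[ 1.41078276  5.46851726 -4.96254018] [ 1.42859244 -0.24118302  0.03489443] [ 0.07501753  0.32147476  1.7855313  -0.0033205   1.02923946 -1.71681184]
102.76139054961658
```

View pics/w5.png

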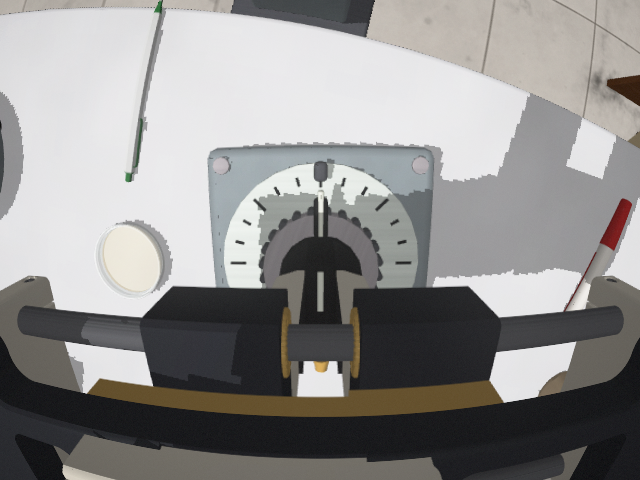

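```bash
python3 -m inch '2 0 0 0 0 0 0; 3 0 0 0 0 0 0; 3 0 0 0 0 0 0; 3 0 0 2 0 0 0; 3 0 0 5 0 0 0; 3 0 0 8 0 0 0; 3 0 0 11 0 0 0; 3 0 0 11 0 0 0'
python3 - <<'E'
from plant import arm
import cv2,numpy as np
s=arm.sense();R=s['ee_rot'];np.savez('w6.npz',p=s['tool_pos'],R=s['ee_rot'])
a=arm.camera('wrist');cv2.imwrite('pics/w6.png',a);cv2.imwrite('pics/w6z.png',cv2.resize(a[130:370,200:440],(600,600),interpolation=cv2.INTER_CUBIC))
E
```

```text
t: 7.65
tool_pos: [0.4993, 0.1474, 0.2072]
ee_rot: [[-0.976, -0.219, 0.014], [-0.219, 0.976, -0.002], [-0.013, -0.005, -1.0]]
force: [0.6, 0.2, 0.1]
grip_width: 0.0298
```

View pics/w6z.png

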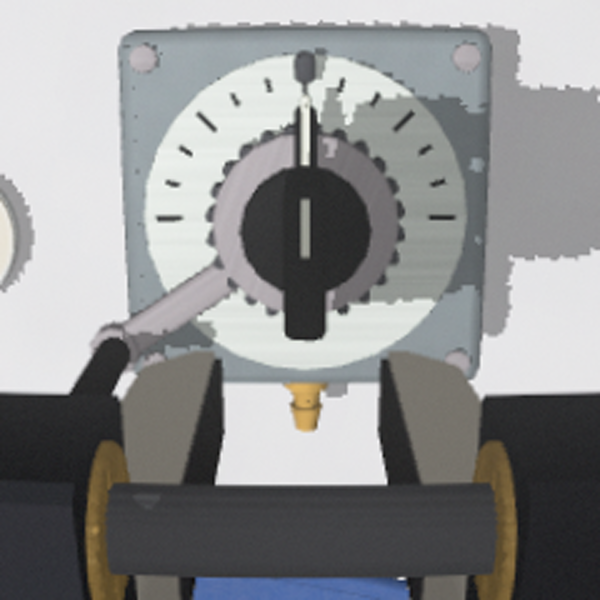

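```bash
python3 -m inch '2.6 1 -1 0 0 0 -8; 2.6 2 -2 0 0 0 -16; 2.6 3 -3 0 0 0 -24; 2.6 4 -4 0 0 0 -32; 2.6 5.37 -5.49 -2 0 0.6 -40; 2.6 5.37 -5.49 -4 0 0.6 -48; 2.6 5.37 -5.49 -5 0 0.6 -55.9; 2.6 5.37 -5.49 -5 0 0.6 -55.9'
python3 - <<'E'
from plant import arm
import cv2,numpy as np
s=arm.sense();np.savez('w7.npz',p=s['tool_pos'],R=s['ee_rot']);print(s['tool_pos'])
cv2.imwrite('pics/w7.png',arm.camera('wrist'))
E
```

```text
t: 8.5
tool_pos: [0.5496, 0.092, 0.1515]
ee_rot: [[-0.727, 0.687, -0.011], [0.687, 0.727, -0.005], [0.004, -0.012, -1.0]]
force: [-0.5, 0.3, 0.1]
grip_width: 0.026
[0.54960686 0.09203131 0.15152374]
```

View pics/w7.png

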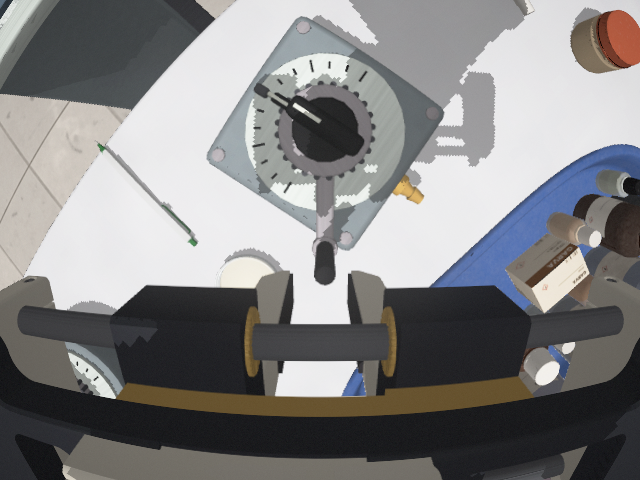

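```bash
python3 -m inch '2.6 .33 .05 0 0 -0.5 0; 2.6 .33 .05 -1 0 -0.5 0; 2.6 .33 .05 -2 0 -0.5 0; 2.6 .33 .05 -3 0 -0.5 0; 2.6 .33 .05 -4 0 -0.5 0; 2.6 .33 .05 -5 0 -0.5 0; 2.6 .33 .05 -5.4 0 -0.5 0; 1.6 .33 .05 -5.4 0 -0.5 0'; python3 arc.py .0805 69 63 57 51 45 39 33 27 21 15 9 3 0 -2 -3
```

```text
t: 9.35
tool_pos: [0.5531, 0.0927, 0.098]
ee_rot: [[-0.73, 0.683, -0.002], [0.683, 0.73, -0.005], [-0.002, -0.005, -1.0]]
force: [-1.0, 0.0, 0.5]
grip_width: 0.0213
phi0 -43.005828215745325 r 0.08004460258259165 ring 69.25417178425468
69.0 turn -0.3 [ 0.01 -0.06]
63.0 turn -6.3 [-0.6  -0.64]
57.0 turn -12.3 [-1.27 -1.16]
51.0 turn -18.3 [-1.98 -1.6 ]
45.0 turn -24.3 [-2.74 -1.96]
39.0 turn -30.3 [-3.53 -2.25]
33.0 turn -36.3 [-4.35 -2.45]
27.0 turn -42.3 [-5.19 -2.56]
21.0 turn -48.3 [-6.03 -2.59]
15.0 turn -54.3 [-6.87 -2.53]
9.0 turn -60.3 [-7.7  -2.38]
3.0 turn -66.3 [-8.51 -2.14]
0.0 turn -69.3 [-8.9  -1.99]
-2.0 turn -71.3 [-9.16 -1.88]
-3.0 turn -72.3 [-9.29 -1.82]
```

```bash
python3 -m inch '1.6 0 0 0 0 0 0; 1.6 -.6 -.64 0 0 0 -6.3; 1.6 -1.27 -1.16 0 0 0 -12.3; 1.6 -1.98 -1.6 0 0 0 -18.3; 1.6 -2.74 -1.96 0 0 0 -24.3; 1.6 -3.53 -2.25 0 0 0 -30.3; 1.6 -4.35 -2.45 0 0 0 -36.3; 1.6 -5.19 -2.56 0 0 0 -42.3'; python3 arc.py .0805 21 15 9 5 1 0 -2 -3 -4
```

```text
t: 10.15
tool_pos: [0.5024, 0.0668, 0.0987]
ee_rot: [[-0.075, 0.997, -0.002], [0.997, 0.075, -0.003], [-0.003, -0.002, -1.0]]
force: [2.2, 0.2, -2.4]
grip_width: 0.0159
phi0 -84.49603479106001 r 0.08088109657271221 ring 27.763965208939993
21.0 turn -6.8 [-0.95  0.  ]
15.0 turn -12.8 [-1.79  0.07]
9.0 turn -18.8 [-2.62  0.22]
5.0 turn -22.8 [-3.16  0.36]
1.0 turn -26.8 [-3.69  0.55]
0.0 turn -27.8 [-3.83  0.6 ]
-2.0 turn -29.8 [-4.08  0.71]
-3.0 turn -30.8 [-4.21  0.77]
-4.0 turn -31.8 [-4.34  0.83]
```

```bash
python3 -m inch '1.6 -.95 0 0 0 0 -6.8; 1.6 -1.79 .07 0 0 0 -12.8; 1.6 -2.62 .22 0 0 0 -18.8; 1.6 -3.16 .36 0 0 0 -22.8; 1.6 -3.69 .55 0 0 0 -26.8; 1.6 -4.08 .71 0 0 0 -29.8; 1.6 -4.21 .77 0 0 0 -30.8; 1.6 -4.21 .77 0 0 0 -30.8'; python3 arc.py .0805 -4
```

```text
t: 10.95
tool_pos: [0.4622, 0.0736, 0.0996]
ee_rot: [[0.446, 0.895, 0.001], [0.895, -0.446, -0.003], [-0.002, 0.003, -1.0]]
force: [3.2, -3.7, -1.6]
grip_width: 0.016
phi0 -113.74390770088037 r 0.0804881253484948 ring -1.4839077008803656
-4.0 turn -2.5 [-0.32  0.15]
```

```bash
python3 -m inch '1.6 -.1 .05 0 0 0 0; 1.6 -.2 .1 0 0 0 0; 1.6 -.3 .13 0 0 0 0; 1.6 -.4 .18 0 0 0 0; 1.6 -.4 .18 0 0 0 0; 1.6 -.4 .18 0 0 0 0; 1.6 -.4 .18 0 0 0 0; 1.6 -.4 .18 0 0 0 0'; python3 arc.py .0805 -4
```

```text
t: 11.75
tool_pos: [0.4621, 0.0739, 0.1004]
ee_rot: [[0.445, 0.895, 0.009], [0.895, -0.445, -0.006], [-0.001, 0.01, -1.0]]
force: [10.9, -6.7, -8.7]
grip_width: 0.0161
phi0 -113.892573537866 r 0.08023225367778994 ring -1.6325735378659942
-4.0 turn -2.4 [-0.31  0.12]
```

```bash
python3 -m inch '2.6 .1 -.05 0 0 0 0; 2.6 .1 -.05 0 0 0 0; 2.6 .1 -.05 0 0 0 0; 2.6 .1 -.05 2 0 0 0; 2.6 .1 -.05 5 0 0 0; 2.6 .1 -.05 8 0 0 0; 2.6 .1 -.05 11 0 0 0; 2.6 .1 -.05 11 0 0 0'
python3 - <<'E'
from plant import arm
import cv2,numpy as np
s=arm.sense();np.savez('w8.npz',p=s['tool_pos'],R=s['ee_rot'])
a=arm.camera('wrist');cv2.imwrite('pics/w8.png',a);cv2.imwrite('pics/w8z.png',cv2.resize(a[20:260,205:445],(600,600),interpolation=cv2.INTER_CUBIC))
E
```

```text
t: 12.55
tool_pos: [0.4651, 0.0737, 0.2144]
ee_rot: [[0.445, 0.895, 0.016], [0.896, -0.445, -0.006], [0.002, 0.017, -1.0]]
force: [1.2, 0.3, 0.1]
grip_width: 0.0263
```

View pics/w8z.png

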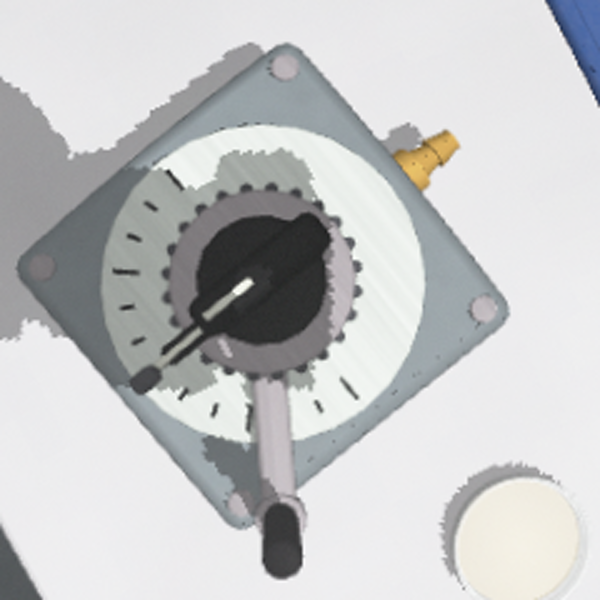

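```bash
python3 - <<'E'
from h import *
from fit import model,q,least_squares
d=np.load('w8.npz');p,Rt=d['p'],d['R']
W=lambda u,v:np.array((205+(u+.5)/2.5-.5,20+(v+.5)/2.5-.5))
w=[(286,67),(484,308),(238,503),(41,266)]
def rw(q):
    scr,idx,pin=model(q)
    return np.array([wproj(scr[i],p,Rt)-W(*w[i]) for i in range(4)]+[wproj(idx,p,Rt)-W(145,379),wproj(pin,p,Rt)-W(283,556)])
qq=least_squares(lambda q:rw(q).ravel(),q.x);print(qq.x,np.degrees(qq.x[[2,4]]));print(rw(qq.x).round(1).tolist())
x,y,a=qq.x[:3]
for u,z in(((160,371),.08),((195,318),.128),((316,227),.128)):
    P=wray(W(*u),p,Rt,z);print(np.hypot(P[0]-x,P[1]-y),np.arctan2(P[1]-y,P[0]-x)-np.pi-a)
A=wray(W(236,292),p,Rt,.128);B=wray(W(251,282),p,Rt,.128)
E
python3 - <<'E'
from plant import arm
import cv2
print(arm.sense()['force'])
cv2.imwrite('pics/s9.png',arm.camera('scene'))
E
```

```text
[0.49464161 0.14801213 0.22095794 0.05521768 0.96793113] [12.65995714 55.45836874]
[[-0.0, -0.6], [-0.0, 0.1], [1.0, -0.4], [0.2, -0.5], [-1.2, 0.1], [0.1, 1.0]]
0.04430892598312152 -6.235344278296307
0.0215442259970618 -6.339597075636499
0.0194074776312493 -3.1506837216488117
[0.63755908 0.04323937 0.12450577]
```

View pics/s9.png

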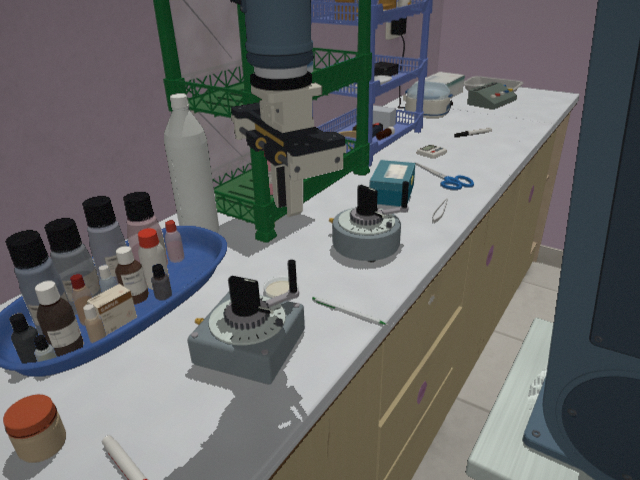

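```bash
python3 -c "
from plant import arm
print(arm.sign_off())"
```

```text
the job is handed in; nothing more can be done
None
```

The square regulator's knob pointer is now at the index block, the lock ring is back at its tight stop, and the job is handed in. The robot's clock read about 12.6 s at the last check. I did the three steps in order:
1. **Loosen:** I swung the lever to the loose stop. The image put the pin at about 124° from the index, and I felt about 8 N of resistance there.
2. **Set:** I gripped the knob and turned it about 38° counterclockwise, with the ring still loose.
3. **Lock:** I swung the lever back until it stopped moving under about 13 N, with about 14 N of total tool force, then lifted the gripper clear.

Last checks:
- **Ring:** the pin measures 55.5° from the index, against 55.3–55.4° at the start, so the ring is tight.
- **Knob:** the wrist picture taken right after I released it shows the pointer tip and index block in line. After locking, three separate readings of the knob angle disagreed slightly: +0.05, -0.06 and -0.01 rad, averaging about zero. Each is limited by how exactly I could read pixels.
- **Surroundings:** the round regulator was never approached and nothing else appears disturbed. The tool was clear of everything, with no contact force, at hand-in.

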